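# Cradle a steel lamp-post tube and chock it

## Robot

A 6-joint arm with a two-finger parallel gripper is mounted at the origin on the work surface. World frame = base frame: x ahead of the robot, y to its left, z up, the work surface at z = 0. Lengths are in mm, angles in rad, forces in N, time in s.
With the tool pointing down it reaches from about 300 to 775 mm from the base axis. Payload 14.6 kg.
Tool frame: the origin (TCP) lies at the very end of the fingers, on their centre line; the grasp point (between the pads) lies 19 mm behind it; z points along the fingers, y is the line along which they close (so a half turn about z gives the same grasp; the last joint's range is limited). The gripper opens to 94 mm and grips with 3 to 60 N. Pads are 16 mm wide; open, the fingers measure 119 mm over their backs; the gripper's body (75 mm by 177 mm) begins 78 mm behind the grasp point.
Start: joints at [1.093, 0.3, 1.521, -0, 1.321, -0.067], TCP at [219.635, 504.232, 205.446] pointing down, gripper open.
Joint ranges: [-3.03, 3.03], [-0.79, 2.21], [0.23, 2.52], [-1.04, 4.18], [0, 3.07], [-2.55, 2.55]. Speed limits (rad/s): [2.22, 2.22, 2.57, 3.14, 3.14, 3.14].

## Interface

Orientations are given as [roll, pitch, yaw] about the fixed x, y, z axes, in that order (R = Rz(yaw) Ry(pitch) Rx(roll)).
In Python, from cell import manip gives the robot as it stands.
- The arm moves only by the tool servo_tool, never from a script. Its argument "motion" is a list that holds one entry, the list of rows, each a list of 7 numbers: the shift along the world's x, y, z as a fraction of full scale, then the turn, a rotation vector about the world's x, y, z as a fraction of full scale, then the closure, from 0 (fully open) to 1 (shut). In form: [[[x, y, z, rx, ry, rz, gripper], ...]]. A call has 1 to 10 rows; each row is the pose to reach, as a shift and turn from the pose commanded when the call began, turning the shorter way round; what a row does not reach only later rows make up. Full scale, the value 1, is 0.5 m for a shift and pi rad for a turn. A row lasts 1/10 s, in which the tool goes at most 50 mm and 8.59 degrees, less where a joint would pass 70% of its speed; a pose out of reach is approached as far as the arm can. A call with a number of a shift or a turn outside -1 to 1 is refused whole. A call with a gripper value outside its range is refused whole. The fingers move at their own pace and stop on an object; "newtons" is the grip in N (left out, the last holds). Time passes only in rows, so rows that repeat a pose let the fingers close. It gives the time, the measured TCP pose, the force, the opening and the grip force at its end, in the units of the state.
- manip.read_state(): the state, without advancing time (a new reading comes with each control period).
- manip.camera(name): name is "scene" or "top" or "wrist"; returns a dict with "frame" (400x640x3 uint8, red, green, blue), "range_z" (400x640 float32, mm along the optical axis (not along the pixel's ray), 0 where there is no reading), "vfov" (degrees; the focal length in pixels is half the picture's height over the tangent of half this angle, whatever the lens; pixels are square), "cx", "cy" (the principal point, pixels), "k1" (the pictures are not rectified: a ray, as slopes to the right and down, at radius r is drawn at 1 + k1 r^2 times it, then the intrinsics apply), "cam_to_world" (4x4, takes a point from camera to world coordinates). Camera axes: x right, y down, z forward; pixel columns grow to the right and rows downward; lengths in mm; the calibration is good to about 2 mm. A picture is of the moment at which its call begins.
- manip.sign_off(): hands the job in; it is judged then, once.
The state is a dict: "clock": time; "joints": joint angles; "qd": joint speeds; "effort": joint torques, N m; "eef_pos": TCP position; "eef_rot": TCP orientation; "wrist_force": force on the tool from outside, world axes, zero at the start; "moment": the same for the moment, N m; "finger_gap": finger opening in mm; "finger_force": force on a finger pad.
Only numpy, scipy, OpenCV 4.12 (cv2) and the standard library are available. Lean on these libraries where they do the work, as an engineer would, in place of code of your own. Each camera call takes 0.05 s, during which the arm holds its last target. There are 200 camera calls.

## Task

Roll the thick steel tube along the two rails of its rack, without picking it up, until both its ends lie down in the V-cradles at the far end of the rails. Then set the wedge chock (not the square block) down flat in the channel between the rails, on the open side of the tube, and slide it sloping face first under the tube until it is snug against it, without heaving the tube out of the Vs. Leave everything else on the bench where it is.

Things in the scene. Friction and masses are not known exactly. Their poses are not given: they have to be found in the camera images.
- rack: Fixed rack: grey base 250 x 136 x 30 mm with two aluminium rails along its x axis, each 28 mm wide (y = 40 to 68 and -68 to -40 mm), flat top 55 mm above the bench from x = -125 to 55 mm; beyond, each rail has a V (see v_line) and ends at x = 125 mm. Origin: centre of the underside; +x from the open end to the V end, broadly away from the robot; z up.
- v_line (a point): Where the middle of the tube's axis lies when the tube rests in both Vs: rack x = 70, y = 0, z = 65.5 mm; axes as the rack's. In each rail 45 degree faces go down from x = 55 mm to the V's bottom at x = 70 mm, 40 mm above the bench, then up to a horn tip at x = 105 mm, 75 mm above the bench.
- channel (a point): Point on the floor of the channel between the rails, at rack x = 0, y = 0, z = 30 mm; axes as the rack's. The channel is straight, 80 mm wide, runs along the rack's x axis, is open at the top and at the -x end, and its floor is 30 mm above the bench.
- tube: Plain bright steel tube with closed dark end caps, 36 mm diameter, 190 mm long, about 0.6 kg, rolls freely. Origin: the middle of its axis; y is its long axis (x and z turn as it rolls). It starts lying across the flat tops of both rails (axis 73 mm above the bench), about square to them, short of the Vs.
- chock: Loose grey plastic wedge chock, 0.25 kg, 64 mm long (x), 60 mm wide (y), on the bench at one side of the rack. Origin: centre of the underside; z up; +x is the way the sloping face looks. Back part, x = -32 to 2 mm, 36 mm high; then a 45 degree face falls to the nose at x = 32 mm, 6 mm high. Snug against the seated tube its origin is at rack x = 42, z = 30 mm, +x along the rack's +x.
- chock_tab (a point): Centre of the grip tab that stands on the chock's back part: chock x = -16, y = 0, z = 56 mm. The tab is 36 mm long (x), 16 mm thick (y) and stands from 36 to 76 mm above the chock's underside.
- chock_nose (a point): Middle of the chock's nose edge, chock x = 32, y = 0, z = 3 mm; snug against the seated tube it is at rack x = 74 mm.
- riser: Loose square grey block, 64 x 60 x 36 mm, with the same grip tab but no sloping face; origin: centre of the underside. Not needed; stands on the bench at the other side of the rack.
- bottle: White bottle, 54 mm diameter, 140 mm high; a bystander. Origin: centre of the underside.
- jar: Amber jar, 64 mm diameter, 80 mm high; a bystander. Origin: centre of the underside.
Things that resemble listed ones, but are neither listed nor needed, are in the scene too. Of the things shaped like the tube, the steel one is meant.

How it is judged:
By the outcome, as a careful person would: the job done as asked, in the order asked, and still so for the second after the job is handed in, with the robot touching nothing.
It also fails if it takes over 50 s, if anything falls off the work surface, if the arm or the gripper's body presses on something with over 40 N, if the wrist force passes 120 N, or if a joint passes its speed limit or range.

## Working session

There is one attempt and no reset: what is moved stays moved. The work goes in short steps, Python scripts to look and compute and a tool call to move; the robot and the scene stay as the last step left them, time stands still between calls to the robot, and variables do not carry over. Pictures are saved under pics/ and viewed, at most 10 in all, crops included, and the job is handed in when it is done.

Besides the shell and the picture viewer there is one more tool, called after "Call:" as a command line: name --argument value ..., lists and objects as JSON in quotes. servo_tool: Moves the arm, as the interface text tells. Its arguments: {"type":"object","properties":{"motion":{"type":"array"},"newtons":{"type":"number"}},"required":["motion"]}

```bash
mkdir -p pics; cat > h.py <<'E'
import numpy as np, cv2
from cell import manip
def snap(n):
    c=manip.camera(n); f=200/np.tan(np.radians(c["vfov"])/2)
    v,u=np.mgrid[0:400,0:640].astype(float)
    xd=(u-c["cx"])/f; yd=(v-c["cy"])/f; x,y=xd.copy(),yd.copy()
    for _ in range(20):
        s=1+c["k1"]*(x*x+y*y); x,y=xd/s,yd/s
    z=c["range_z"]; P=np.stack([x*z,y*z,z,np.ones_like(z)],-1)@np.array(c["cam_to_world"]).T
    P=P[...,:3]; P[z==0]=np.nan
    return c["frame"],P
def save(im,p): cv2.imwrite("pics/"+p,np.ascontiguousarray(im[...,::-1]))
E
python3 - <<'E'
from h import *
a,P=snap("top"); b,Q=snap("scene")
save(a,"top.png"); save(b,"scene.png"); np.savez("s.npz",a=a,P=P,b=b,Q=Q)
print(manip.read_state())
E
```

```text
{'clock': 0.1, 'joints': array([ 1.09342386e+00,  3.00430510e-01,  1.52147983e+00,  1.10638575e-05,
        1.32070336e+00, -6.66272100e-02]), 'qd': array([ 0.00096469, -0.00042085, -0.00199329,  0.00094339,  0.00039804,
       -0.00046923]), 'effort': array([-1.75028534e-03, -5.32655454e+01, -3.53275430e+01,  7.08151306e-02,
        2.35723250e-02, -3.96728069e-05]), 'eef_pos': array([219.52313052, 504.05052432, 204.95142471]), 'eef_rot': array([-3.14057458e+00, -7.86723456e-05,  2.73084462e+00]), 'wrist_force': array([-0.32085614,  0.03130736,  0.32908824]), 'moment': array([ 0.04423159, -0.05522168, -0.01089351]), 'finger_force': 0.0, 'finger_gap': 93.82737658093006}
```

View pics/top.png

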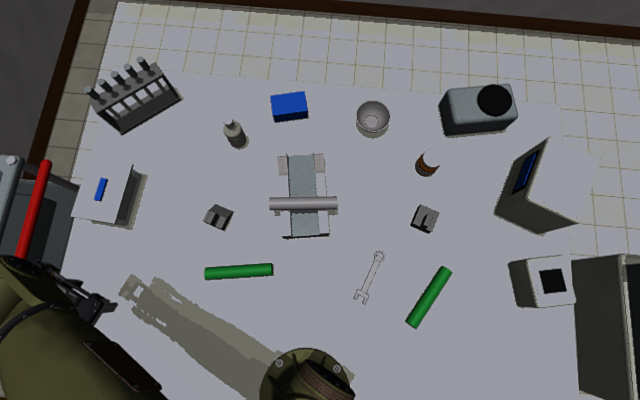

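View pics/scene.png

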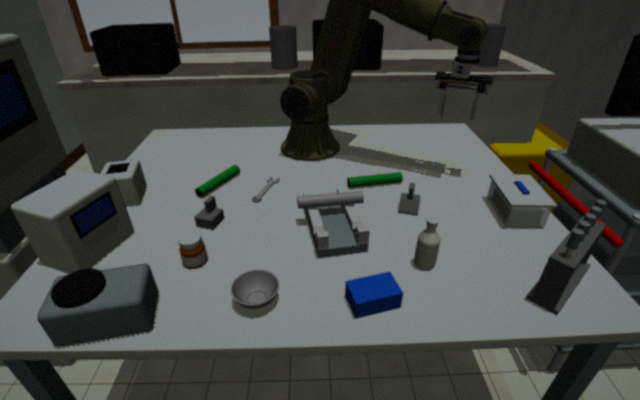

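The steel tube is at top (303,203). The tube lookalikes are green at (238,271) and (429,297), and red at (35,210). The chock candidates are (218,216) and (425,219) in the top view, or (409,203) and (209,213) in the scene view. I'll check both in one crop.

```bash
python3 - <<'E'
from h import *
s=np.load("s.npz");a,P,b,Q=[s[k] for k in "aPbQ"]
cr=lambda im,u,v:cv2.resize(im[v-25:v+25,u-32:u+32],(384,300),interpolation=cv2.INTER_CUBIC)
save(np.vstack([np.hstack([cr(a,218,216),cr(a,425,219)]),np.hstack([cr(b,409,200),cr(b,209,213)])]),"crop.png")
def pts(x0,x1,y0,y1,z0,z1):
    A=np.vstack([P.reshape(-1,3)]); m=(A[:,0]>x0)&(A[:,0]<x1)&(A[:,1]>y0)&(A[:,1]<y1)&(A[:,2]>z0)&(A[:,2]<z1); return A[m]
for n,(u,v) in dict(tube=(303,203),L=(218,216),R=(425,219),rackfar=(302,155),racknear=(306,237),bottle=(235,133),jar=(427,163),base=(305,180),bench=(250,230)).items(): print(n,P[v,u].round(0))
def rect(A):
    r=cv2.minAreaRect(A[:,:2].astype(np.float32)); return len(A),np.round(r[0],1),np.round(r[1],1),round(r[2],1)
for n,(u,v) in dict(L=(218,216),R=(425,219)).items():
    c=P[v,u]
    for z in [(8,100),(28,45),(60,90)]:
        A=pts(c[0]-60,c[0]+60,c[1]-60,c[1]+60,*z); print(n,z,rect(A) if len(A)>3 else 0)
c=P[203,303]
for z in [(20,100),(20,36),(48,62),(66,80),(85,100),(84,96)]:
    A=pts(c[0]-200,c[0]+200,c[1]-130,c[1]+130,*z); print("rack",z,rect(A) if len(A)>3 else 0)
E
```

```text
tube [511.  55.  93.]
L [462. 300.  40.]
R [ 502. -291.   73.]
rackfar [676.  77.  31.]
racknear [431.  41.  -3.]
bottle [702. 274.  92.]
jar [ 667. -291.   80.]
base [599.  60.  26.]
bench [436. 210.  -0.]
L (8, 100) (461, array([464.5, 307.7]), array([61.8, 65.2]), 71.7)
L (28, 45) (180, array([456.1, 310.5]), array([61.6, 43.2]), 72.1)
L (60, 90) (92, array([450.3, 311.5]), array([16.6, 35.7]), 71.0)
R (8, 100) (507, array([ 513.5, -303.4]), array([61.1, 67.5]), 71.2)
R (28, 45) (346, array([ 514. , -303.6]), array([61.1, 66.4]), 71.2)
R (60, 90) (89, array([ 499.2, -297.7]), array([15.7, 35.3]), 71.1)
rack (20, 100) (4350, array([494.5,  64.7]), array([202.3, 388.6]), 83.8)
rack (20, 36) (2010, array([486.4,  62.1]), array([184.3, 387.1]), 79.6)
rack (48, 62) (1091, array([539.6,  60.6]), array([222.4, 135.9]), 9.3)
rack (66, 80) (275, array([588.1,  66.3]), array([182.4, 189.1]), 7.0)
rack (85, 100) (597, array([515.4,  56.8]), array([ 29.6, 188.6]), 5.5)
rack (84, 96) (641, array([515.7,  56.8]), array([ 29.9, 188.7]), 5.3)
```

View pics/crop.png

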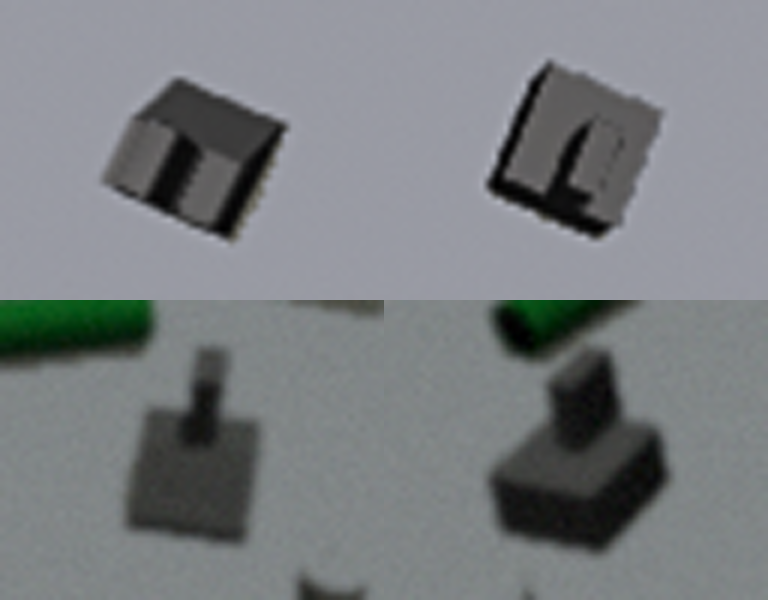

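The left block, at (218,216) in the top view, has the sloping face, so it is the chock. Its yaw is about -0.33, its slope faces away from the robot, and its tab is at (450,311). The right block is the riser. The rack has yaw of about 0.162 and its origin is at about (553,63). The tube is at rack x of about -38, skewed about 4°. I'll push it from behind with both fingers open so that it squares up.

Call:
servo_tool --motion '[[[0.5,-0.91,0,0,0,0.1815,0],[0.5,-0.91,0,0,0,0.1815,0],[0.5,-0.91,0,0,0,0.1815,0],[0.5,-0.91,0,0,0,0.1815,0],[0.5,-0.91,0,0,0,0.1815,0],[0.5,-0.91,0,0,0,0.1815,0],[0.5,-0.91,0,0,0,0.1815,0],[0.5,-0.91,0,0,0,0.1815,0],[0.5,-0.91,0,0,0,0.1815,0],[0.5,-0.91,0,0,0,0.1815,0]]]'

```text
clock: 1.1
eef_pos: [452.7, 79.1, 205.5]
eef_rot: [3.142, 0.0, -2.982]
wrist_force: [0.9, 0.7, -0.4]
finger_gap: 94.0
finger_force: 0.0
```

Call:
servo_tool --motion '[[[0,0,0,0,0,0,0],[0,0,0,0,0,0,0]]]'

```text
clock: 1.3
eef_pos: [452.2, 80.5, 205.1]
eef_rot: [3.141, -0.001, -2.985]
wrist_force: [0.3, 0.7, 0.6]
finger_gap: 94.3
finger_force: 0.0
```

Call:
servo_tool --motion '[[[0.03,-0.06,-0.05,0,0,0,0],[0.03,-0.06,-0.15,0,0,0,0],[0.03,-0.06,-0.23,0,0,0,0],[0.03,-0.06,-0.277,0,0,0,0],[0.03,-0.06,-0.277,0,0,0,0]]]'

```text
clock: 1.8
eef_pos: [465.1, 52.4, 64.4]
eef_rot: [3.141, -0.005, -2.98]
wrist_force: [-0.7, -0.3, 0.5]
finger_gap: 94.1
finger_force: 0.0
```

```bash
python3 - <<'E'
from h import *
from scipy.optimize import least_squares
s=np.load("s.npz")
for k in "PQ":
    A=s[k].reshape(-1,3); A=A[np.isfinite(A[:,0])]
    p=np.array([553.4,62.9,.162])
    for it in range(5):
        c,sn=np.cos(p[2]),np.sin(p[2]); d=A[:,:2]-p[:2]; X=d[:,0]*c+d[:,1]*sn; Y=-d[:,0]*sn+d[:,1]*c
        m=(abs(X)<160)&(abs(Y)<80)&(A[:,2]>45)&(A[:,2]<82)&~((abs(X+38)<27))
        x,y,z=X[m],Y[m],A[m,2]
        # flat top extents, V bottom, far end
        f=(abs(z-55)<4)&(x<45); h=(x>80)
        g=f&(abs(y)>35)
        print(k,len(x),'flat x',np.percentile(x[f],[0.5,2]).round(1),'y',np.percentile(y[f],[.5,99.5]).round(1),'inner',y[f&(y>0)].min().round(1),y[f&(y<0)].max().round(1),'far',np.percentile(x[h],[98,99.5]).round(1),'zflat',np.median(z[f]).round(1))
        # slope of horn: z = x-30 
        hs=h&(x<102)&(z>52)&(z<72); print(' horn x-z-30:',np.median((x-z-30)[hs]).round(1),hs.sum(), [np.median((x-z-30)[hs&(np.sign(y)==q)]).round(1) for q in(-1,1)])
        r=[np.polyfit(x[f&(q*y>0)],y[f&(q*y>0)],1)[0] for q in(-1,1)];print(' skew',np.round(r,3)); break
print(manip.read_state()["eef_pos"].round(1))
a,P=snap("top"); save(cv2.resize(a[120:260,200:424],(800,500)),"t2.png")
E
```

```text
P 1234 flat x [-124.9 -123. ] y [-67.6  67.6] inner 39.8 -40.1 far [123.5 124.2] zflat 54.8
 horn x-z-30: 0.9 150 [np.float64(1.4), np.float64(0.6)]
 skew [-0.002  0.004]
Q 851 flat x [-125.3 -122.3] y [-67.7  67.8] inner 39.5 -40.4 far [126.6 127.5] zflat 55.3
 horn x-z-30: 6.0 9 [np.float64(3.7), np.float64(8.0)]
 skew [-0.    -0.008]
[465.1  52.4  64.4]
```

View pics/t2.png

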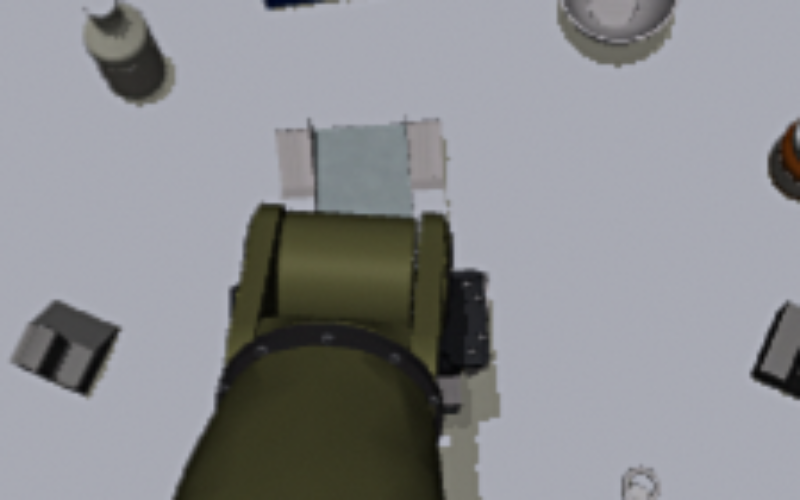

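The rack pose fits well: the edges are at ±67.6 and the horns at about 0.9. This picture shows the arm covering the tube, with the Vs clear near (295,160) and (428,155). I'll push slowly.

Call:
servo_tool --motion '[[[0.015,0.002,-0.009,0,0,0,0],[0.03,0.004,-0.009,0,0,0,0],[0.04,0.0053,-0.009,0,0,0,0],[0.05,0.0067,-0.009,0,0,0,0],[0.06,0.008,-0.009,0,0,0,0],[0.07,0.0093,-0.009,0,0,0,0],[0.08,0.0107,-0.009,0,0,0,0],[0.09,0.012,-0.009,0,0,0,0],[0.1,0.0133,-0.009,0,0,0,0],[0.11,0.0147,-0.009,0,0,0,0]]]'

```text
clock: 2.85
eef_pos: [522.6, 58.5, 62.4]
eef_rot: [3.142, -0.0, -2.982]
wrist_force: [-0.8, -0.9, 0.6]
finger_gap: 93.9
finger_force: 0.3
```

```bash
cat >> h.py <<'E'
def torack(A):
    A=np.asarray(A,float); c,s=np.cos(.162),np.sin(.162); d=A[...,:2]-[553.4,62.9]
    return np.stack([d[...,0]*c+d[...,1]*s,-d[...,0]*s+d[...,1]*c,A[...,2]],-1)
E
python3 - <<'E'
from h import *
b,Q=snap("scene"); s=manip.read_state(); print(torack(s["eef_pos"]).round(1),s["wrist_force"].round(1))
save(cv2.resize(b[150:280,260:460],(800,520)),"s2.png")
X=torack(Q); 
for y0 in(-90,-60,-30,0,30,60,80):
    m=(abs(X[...,1]-y0)<12)&(X[...,2]>82)&(X[...,2]<96)&(X[...,0]>-60)&(X[...,0]<120); print(y0,m.sum(),X[m].mean(0).round(1) if m.any() else'')
E
```

```text
[-30.5   0.6  62.5] [ 0.4  0.5 -0.3]
-90 51 [  2.1 -88.   88.1]
-60 78 [ -2.2 -58.8  88.5]
-30 57 [  4.1 -29.6  88.5]
0 58 [ 6.1  0.3 88.1]
30 57 [ 8.  30.2 88.2]
60 79 [ 0.8 58.3 88.3]
80 64 [10.6 79.6 88. ]
```

View pics/s2.png

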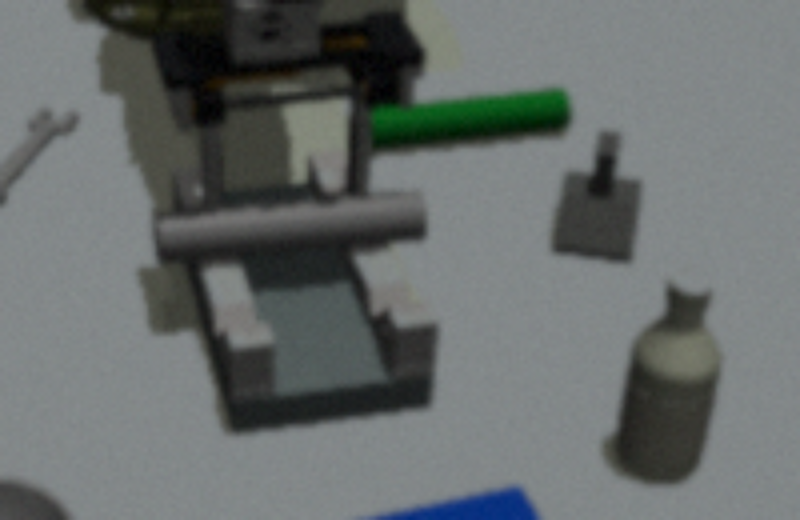

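The tube (at about (290,222) in the crop) is still on the flats, slightly ahead of the fingers. I'll keep pushing.

Call:
servo_tool --motion '[[[0.01,0.0016,0,0,0,0,0],[0.02,0.0032,0,0,0,0,0],[0.03,0.0048,0,0,0,0,0],[0.04,0.0064,0,0,0,0,0],[0.05,0.008,0,0,0,0,0],[0.06,0.0096,0,0,0,0,0],[0.07,0.0112,0,0,0,0,0],[0.08,0.0128,0,0,0,0,0],[0.09,0.0144,0,0,0,0,0],[0.1,0.016,0,0,0,0,0]]]'

```text
clock: 3.9
eef_pos: [572.6, 66.5, 62.4]
eef_rot: [-3.142, 0.0, -2.982]
wrist_force: [-0.3, -0.0, 0.2]
finger_gap: 94.2
finger_force: 0.3
```

```bash
cat > m.py <<'E'
from h import *
b,Q=snap("scene"); s=manip.read_state(); print(torack(s["eef_pos"]).round(1),s["wrist_force"].round(1))
X=torack(Q)
for y0 in(-80,-30,0,30,80):
    m=(abs(X[...,1]-y0)<12)&(X[...,2]>72)&(X[...,2]<96)&(X[...,0]>-30)&(X[...,0]<95); 
    if m.any(): t=np.percentile(X[m][:,2],95); k=X[m]; print(y0,m.sum(),'top',t.round(1),k[k[:,2]>t-4].mean(0).round(1))
E
python3 m.py
```

```text
[20.1  0.5 62.5] [-0.3 -0.5 -0.2]
-80 101 top 92.1 [ 49.5 -79.4  90.6]
-30 99 top 92.0 [ 50.9 -29.4  90.5]
0 96 top 91.8 [52.9  0.2 90.2]
30 93 top 91.9 [54.2 30.7 90.4]
80 87 top 91.8 [56.6 79.4 90.4]
```

Call:
servo_tool --motion '[[[0.01,0.0016,0,0,0,0,0],[0.02,0.0032,0,0,0,0,0],[0.03,0.0048,0,0,0,0,0],[0.038,0.0062,0,0,0,0,0],[0.046,0.0075,0,0,0,0,0],[0.046,0.0075,0,0,0,0,0],[0.046,0.0075,0,0,0,0,0]]]'

```text
clock: 4.65
eef_pos: [595.2, 70.2, 62.4]
eef_rot: [3.142, -0.0, -2.982]
wrist_force: [0.6, 0.5, -0.1]
finger_gap: 93.9
finger_force: 0.0
```

```bash
python3 m.py
```

```text
[42.3  0.5 62.4] [-0.4  0.8 -0.3]
-80 79 top 84.0 [ 74.2 -79.7  82.5]
-30 80 top 84.0 [ 74.7 -30.   82.7]
0 76 top 84.3 [74.3  0.1 82.7]
30 79 top 85.3 [73.4 29.4 83.2]
80 69 top 84.5 [73.8 79.2 82.8]
```

The tube is seated: its top is at 84 mm (83.5 expected), square and centred. Now the chock.

Call:
servo_tool --motion '[[[-0.05,-0.008,0.02,0,0,0,0],[-0.06,-0.01,0.11,0,0,0,0],[-0.08,0.05,0.18,0,0,-0.03,0],[-0.29,0.482,0.16,0,0,-0.1535,0],[-0.29,0.482,0.16,0,0,-0.1535,0],[-0.29,0.482,0.16,0,0,-0.1535,0],[-0.29,0.482,0.16,0,0,-0.1535,0],[-0.29,0.482,0.16,0,0,-0.1535,0],[-0.29,0.482,0.16,0,0,-0.1535,0],[-0.29,0.482,0.16,0,0,-0.1535,0]]]'

```text
clock: 5.7
eef_pos: [449.7, 311.7, 142.4]
eef_rot: [-3.141, 0.0, 2.821]
wrist_force: [0.6, -0.6, 0.3]
finger_gap: 94.0
finger_force: 0.0
```

```bash
python3 - <<'E'
from h import *
s=manip.read_state(); print(s["eef_pos"].round(1),s["eef_rot"].round(3))
w,W=snap("wrist"); save(w,"w1.png")
m=(abs(W[...,0]-455)<70)&(abs(W[...,1]-310)<70)&(W[...,2]>60)&(W[...,2]<82); A=W[m]; print(len(A))
if len(A)>5: print(cv2.minAreaRect(A[:,:2].astype(np.float32)),A[:,2].max())
E
```

```text
[449.7 311.7 142.4] [-3.141  0.     2.821]
760
((451.4631652832031, 312.0685729980469), (15.437935829162598, 35.948577880859375), 71.4847412109375) 79.00640380880805
```

View pics/w1.png

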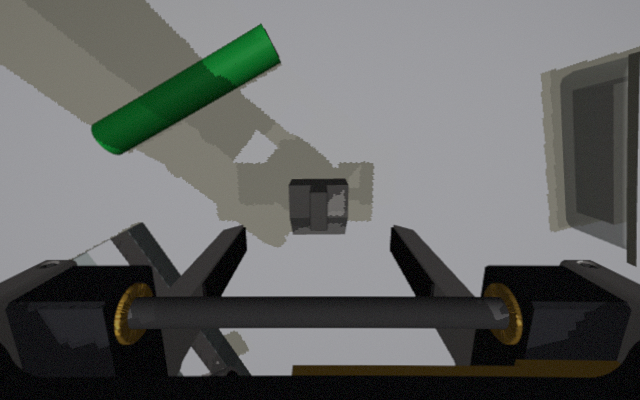

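The chock tab at (318,207) lies centred between the fingers. I'll descend and grip.

Call:
servo_tool --motion '[[[0.003,0.001,-0.08,0,0,0,0],[0.003,0.001,-0.15,0,0,0,0],[0.003,0.001,-0.203,0,0,0,0],[0.003,0.001,-0.203,0,0,0,0.6],[0.003,0.001,-0.203,0,0,0,1],[0.003,0.001,-0.203,0,0,0,1],[0.003,0.001,-0.203,0,0,0,1],[0.003,0.001,-0.203,0,0,0,1],[0.003,0.001,-0.203,0,0,0,1],[0.003,0.001,-0.203,0,0,0,1]]]' --newtons 25

```text
clock: 6.75
eef_pos: [451.8, 311.8, 41.2]
eef_rot: [3.141, 0.0, 2.819]
wrist_force: [0.3, -1.0, 0.4]
finger_gap: 41.6
finger_force: 0.0
```

Call:
servo_tool --motion '[[[0,0,0,0,0,0,1],[0,0,0,0,0,0,1],[0,0,0,0,0,0,1],[0,0,0,0,0,0,1],[0,0,0,0,0,0,1],[0,0,0,0,0,0,1],[0,0,0.02,0,0,0,1],[0,0,0.1,0,0,0,1],[0,0,0.2,0,0,0,1],[0,0,0.25,0,0,0,1]]]'

```text
clock: 7.75
eef_pos: [452.5, 312.2, 170.7]
eef_rot: [3.138, 0.003, 2.819]
wrist_force: [0.1, 0.4, -2.7]
finger_gap: 15.6
finger_force: 25.0
```

Call:
servo_tool --motion '[[[0.161,-0.505,0,0,0,0.1544,1],[0.161,-0.505,0,0,0,0.1544,1],[0.161,-0.505,0,0,0,0.1544,1],[0.161,-0.505,0,0,0,0.1544,1],[0.161,-0.505,0,0,0,0.1544,1],[0.161,-0.505,0,0,0,0.1544,1],[0.161,-0.505,0,0,0,0.1544,1],[0.161,-0.505,0,0,0,0.1544,1],[0.161,-0.505,-0.06,0,0,0.1544,1],[0.161,-0.505,-0.06,0,0,0.1544,1]]]'

```text
clock: 8.75
eef_pos: [530.4, 60.3, 133.4]
eef_rot: [3.141, -0.005, -2.978]
wrist_force: [-0.6, -0.1, -1.7]
finger_gap: 15.9
finger_force: 25.0
```

```bash
python3 - <<'E'
from h import *
s=manip.read_state(); print(torack(s["eef_pos"]).round(1),s["eef_rot"].round(3),s["wrist_force"].round(1))
b,Q=snap("scene"); save(cv2.resize(b[130:270,260:460],(800,560)),"s3.png")
E
python3 m.py
```

```text
[-23.2   1.2 133.4] [ 3.141 -0.005 -2.978] [-0.6 -0.1 -1.7]
[-21.7   0.8 136.4] [-0.2  0.3 -1.3]
-80 81 top 84.6 [ 74.1 -79.5  82.8]
-30 82 top 85.5 [ 66.9 -29.8  84.3]
0 81 top 85.6 [67.1  0.2 84.5]
30 79 top 85.0 [71.4 30.3 83.7]
80 70 top 84.4 [74.1 79.3 83. ]
```

View pics/s3.png

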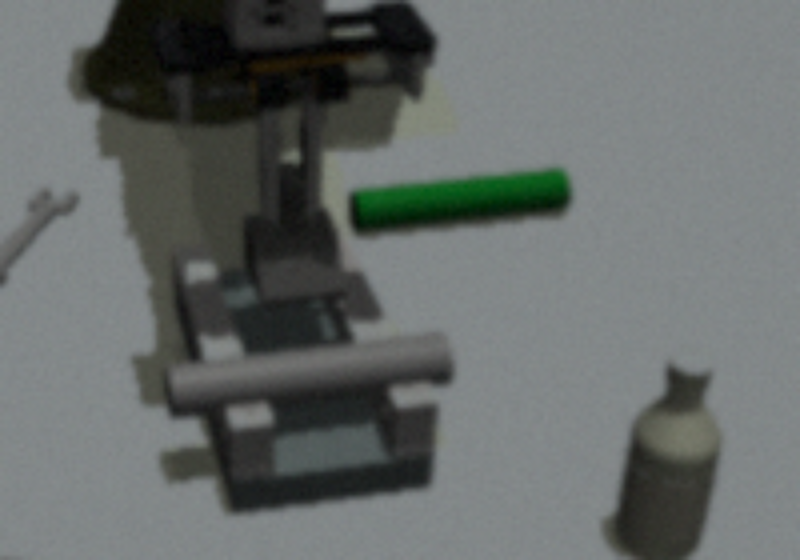

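The tube sits in the Vs at about (310,370), and the chock is square over the channel at about (300,280). I'll lower it.

Call:
servo_tool --motion '[[[0,-0.001,-0.05,0,0,0,1],[0,-0.001,-0.1,0,0,0,1],[0,-0.001,-0.12,0,0,0,1],[0,-0.001,-0.126,0,0,0,1],[0,-0.001,-0.126,0,0,0,1],[0,-0.001,-0.126,0,0,0,1]]]'

```text
clock: 9.45
eef_pos: [532.9, 58.9, 74.3]
eef_rot: [-3.141, 0.002, -2.979]
wrist_force: [-0.4, -0.3, -1.7]
finger_gap: 15.7
finger_force: 25.0
```

Call:
servo_tool --motion '[[[0,0,-0.002,0,0,0,1],[0,0,-0.004,0,0,0,1],[0,0,-0.004,0,0,0,1]]]'

```text
clock: 9.75
eef_pos: [532.2, 58.7, 71.1]
eef_rot: [-3.142, 0.0, -2.979]
wrist_force: [-0.3, 0.1, -2.3]
finger_gap: 15.7
finger_force: 25.0
```

Call:
servo_tool --motion '[[[0,0,-0.002,0,0,0,1],[0,0,-0.003,0,0,0,1],[0,0,-0.003,0,0,0,1]]]'

```text
clock: 10.05
eef_pos: [532.4, 58.7, 70.8]
eef_rot: [-3.141, 0.001, -2.979]
wrist_force: [-7.9, -1.5, 14.4]
finger_gap: 16.1
finger_force: 25.0
```

Call:
servo_tool --motion '[[[0,0,0,0,0,0,0.72],[0,0,0,0,0,0,0.72],[0,0,0.002,0,0,0,0.72],[0,0,0.002,0,0,0,0.72],[0,0,0.002,0,0,0,1],[0,0,0.002,0,0,0,1],[0,0,0.002,0,0,0,1],[0,0,0.002,0,0,0,1]]]' --newtons 10

```text
clock: 10.85
eef_pos: [532.2, 58.7, 70.4]
eef_rot: [3.142, -0.0, -2.979]
wrist_force: [0.1, -0.6, -0.2]
finger_gap: 15.6
finger_force: 10.0
```

Call:
servo_tool --motion '[[[0.01,0.0016,0,0,0,0,1],[0.02,0.0032,0,0,0,0,1],[0.03,0.0048,0,0,0,0,1],[0.04,0.0064,0,0,0,0,1],[0.05,0.008,0,0,0,0,1],[0.06,0.0097,0,0,0,0,1],[0.07,0.0113,0,0,0,0,1],[0.078,0.0126,0,0,0,0,1],[0.082,0.0133,0,0,0,0,1],[0.082,0.0133,0,0,0,0,1]]]'

```text
clock: 11.85
eef_pos: [573.4, 65.4, 70.4]
eef_rot: [3.142, 0.0, -2.979]
wrist_force: [-0.9, -0.1, -2.2]
finger_gap: 16.0
finger_force: 10.0
```

```bash
python3 - <<'E'
from h import *
s=manip.read_state(); print(torack(s["eef_pos"]).round(1),s["wrist_force"].round(1))
E
python3 m.py
```

```text
[20.2 -0.7 70.4] [-0.9 -0.1 -2.2]
[20.  -0.7 70.4] [ 1.7  0.1 -1.4]
-80 80 top 84.6 [ 74.2 -80.3  83. ]
-30 90 top 90.0 [ 21.3 -19.6  91.6]
0 138 top 92.6 [35. -1. 92.]
30 84 top 84.4 [70.1 29.1 83.2]
80 70 top 84.7 [74.4 79.  83.4]
```

Call:
servo_tool --motion '[[[0.002,0.0003,-0.001,0,0,0,1],[0.004,0.0006,-0.001,0,0,0,1],[0.006,0.001,-0.001,0,0,0,1],[0.008,0.0013,-0.001,0,0,0,1],[0.008,0.0013,-0.001,0,0,0,1]]]'

```text
clock: 12.4
eef_pos: [577.5, 66.0, 70.4]
eef_rot: [-3.141, 0.001, -2.979]
wrist_force: [-1.5, -0.2, 5.5]
finger_gap: 16.0
finger_force: 10.0
```

Call:
servo_tool --motion '[[[0.002,0.0003,0,0,0,0,1],[0.002,0.0003,0,0,0,0,1]]]'

```text
clock: 12.6
eef_pos: [578.3, 66.2, 70.4]
eef_rot: [-3.142, 0.0, -2.979]
wrist_force: [-2.2, -1.2, 6.6]
finger_gap: 15.9
finger_force: 10.0
```

```bash
cat > n.py <<'E'
from h import *
f=[]
for i in range(2):
    a,P=snap("top"); b,Q=snap("scene"); s=manip.read_state(); f.append(s["wrist_force"])
print(torack(s["eef_pos"]).round(1),np.mean(f,0).round(1))
for n,X in(("top",torack(P)),("scene",torack(Q))):
    m=(abs(X[...,1])<9)&(X[...,2]>98)&(X[...,2]<110)&(X[...,0]>-10)&(X[...,0]<60)
    if m.any(): print(n,'tab x',np.percentile(X[m][:,0],[2,98]).round(1),'z',np.median(X[m][:,2]).round(1))
    for y0 in(-80,80):
        m=(abs(X[...,1]-y0)<12)&(X[...,2]>72)&(X[...,2]<96)&(X[...,0]>40)&(X[...,0]<95)
        if m.any(): k=X[m]; t=np.percentile(k[:,2],95); print(n,y0,'tube top',t.round(1),k[k[:,2]>t-4].mean(0).round(1))
E
python3 n.py
```

```text
[25.1 -0.8 70.4] [-3.3 -0.8  6.3]
scene tab x [12.  45.1] z 106.4
scene -80 tube top 84.8 [ 74.8 -79.9  83.1]
scene 80 tube top 84.2 [74.5 79.4 82.5]
```

Call:
servo_tool --motion '[[[0.001,0.0002,0,0,0,0,1],[0.002,0.0003,0,0,0,0,1],[0.002,0.0003,0,0,0,0,1]]]'

```text
clock: 13.1
eef_pos: [579.3, 66.3, 70.4]
eef_rot: [-3.142, 0.0, -2.979]
wrist_force: [-2.4, 0.2, 5.2]
finger_gap: 16.1
finger_force: 10.0
```

Call:
servo_tool --motion '[[[0.001,0.0002,0,0,0,0,1],[0.001,0.0002,0,0,0,0,1]]]'

```text
clock: 13.3
eef_pos: [579.7, 66.4, 70.3]
eef_rot: [-3.142, 0.0, -2.979]
wrist_force: [-3.5, -0.4, 6.9]
finger_gap: 16.1
finger_force: 10.0
```

```bash
python3 n.py
```

```text
[26.5 -0.8 70.3] [-4.1 -1.4  6.4]
scene tab x [11.9 46.9] z 106.0
scene -80 tube top 84.5 [ 74.1 -80.   82.9]
scene 80 tube top 84.4 [74.9 78.4 82.7]
```

Call:
servo_tool --motion '[[[0.001,0.0002,0,0,0,0,1],[0.001,0.0002,0,0,0,0,1]]]'

```text
clock: 13.7
eef_pos: [579.8, 66.4, 70.4]
eef_rot: [-3.142, -0.001, -2.979]
wrist_force: [-7.6, -1.7, 8.4]
finger_gap: 16.1
finger_force: 10.0
```

Call:
servo_tool --motion '[[[0.001,0.0002,0,0,0,0,1],[0.001,0.0002,0,0,0,0,1]]]'

```text
clock: 13.9
eef_pos: [580.1, 66.5, 70.4]
eef_rot: [-3.142, -0.002, -2.979]
wrist_force: [-10.6, -1.2, 10.7]
finger_gap: 16.0
finger_force: 10.0
```

```bash
python3 n.py
```

```text
[26.9 -0.8 70.4] [-10.2  -1.5  10.7]
scene tab x [13.3 46.4] z 106.1
scene -80 tube top 84.0 [ 73.8 -80.3  82.6]
scene 80 tube top 84.3 [73.7 79.5 82.8]
```

There is clear contact at 10 N, and the tube is still seated. I'll release and retreat upwards.

Call:
servo_tool --motion '[[[0,0,0,0,0,0,0.8],[0,0,0,0,0,0,0.65],[0,0,0,0,0,0,0.6],[0,0,0,0,0,0,0.6],[0,0,0,0,0,0,0.6]]]'

```text
clock: 14.6
eef_pos: [580.7, 66.7, 69.9]
eef_rot: [-3.142, -0.0, -2.979]
wrist_force: [0.0, -0.6, 0.5]
finger_gap: 37.4
finger_force: 0.0
```

Call:
servo_tool --motion '[[[0,0,0.03,0,0,0,0.6],[0,0,0.1,0,0,0,0.6],[0,0,0.2,0,0,0,0.6],[-0.1,0.1,0.25,0,0,0,0.6],[-0.2,0.3,0.25,0,0,0,0.6],[-0.3,0.5,0.25,0,0,0,0.6],[-0.4,0.6,0.25,0,0,0,0.6],[-0.4,0.6,0.25,0,0,0,0.6],[-0.4,0.6,0.25,0,0,0,0.6],[-0.4,0.6,0.25,0,0,0,0.6]]]'

```text
clock: 15.6
eef_pos: [387.6, 355.8, 196.2]
eef_rot: [3.141, 0.001, -2.979]
wrist_force: [0.5, 1.2, 0.4]
finger_gap: 37.7
finger_force: 0.0
```

```bash
python3 n.py; python3 - <<'E'
from h import *
a,P=snap("top"); b,Q=snap("scene")
save(np.hstack([cv2.resize(a[140:250,250:360],(400,400)),cv2.resize(b[150:280,270:400],(400,400))]),"end.png")
X=torack(P); m=(abs(X[...,1])<28)&(X[...,2]>45)&(X[...,2]<75)&(X[...,0]<50)&(X[...,0]>-20); k=X[m]; m2=abs(k[:,2]-66)<4; print('back top',k[m2].mean(0),np.percentile(k[m2],[2,98],axis=0).round(1), k[m2].std(0))
E
```

```text
[-115.7  314.7  195.6] [ 0.   0.  -0.1]
top tab x [ 8.9 42.6] z 104.8
top -80 tube top 84.3 [ 69.  -80.5  82.7]
top 80 tube top 84.9 [69.  79.  83.2]
scene tab x [10.  46.5] z 106.1
scene -80 tube top 84.4 [ 74.3 -79.8  82.9]
scene 80 tube top 84.2 [74.4 79.6 82.7]
back top [27.69412672  0.36196099 65.59215459] [[  9.9 -27.2  62.3]
 [ 47.1  27.3  69.1]] [10.94432995 19.13678978  1.75624994]
```

View pics/end.png

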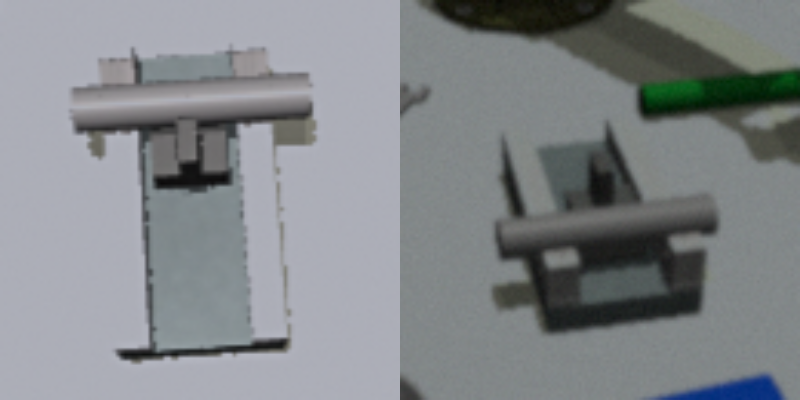

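The tube lies in both Vs, with its top at about 84 mm. The chock is flat and square against it, with its tab centre at rack x of about 26, which is the snug position. Handing in.

```bash
python3 -c "
from cell import manip; print(manip.sign_off())"
```

```text
the job is handed in; nothing more can be done
None
```

The job is handed in: the steel tube was rolled into both V-cradles, and the wedge chock lies flat in the channel, snug under the tube, with nothing else on the bench moved.

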